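# Lock the shaker tray with its drop pin

### The arm

A 6-joint arm with a two-finger parallel gripper is mounted at the origin on the work surface. World frame = base frame: x ahead of the robot, y to its left, z up, the work surface at z = 0. Lengths are in m, angles in rad, forces in N, time in s.
With the tool pointing down it reaches from about 0.375 to 0.9 m from the base axis. Payload 3.1 kg.
Tool frame: the origin (TCP) lies on the centre line of the jaws, within the pads' length; the fingertips stand 11 mm ahead of it and the grasp point (between the pads) lies 8 mm behind it; x points along the fingers, y is the direction in which the jaws open and shut, and the axes are right-handed (so a half turn about x gives the same grasp; the last joint's range is limited). The gripper opens to 87 mm and grips with 3 to 60 N. Pads are 19 mm wide; open, the fingers measure 117 mm over their backs; the gripper's body (75 mm by 190 mm) begins 51 mm behind the grasp point.
Start: joints at [-1.339, 0.527, 1.433, -0, 1.181, -0.178], TCP at [0.249, -0.573, 0.234] pointing down, gripper open.
Joint ranges: [-3.08, 3.08], [-0.75, 2.2], [0.22, 2.44], [-1.43, 4.57], [0, 2.65], [-2.85, 2.85]. Speed limits (rad/s): [2.79, 2.79, 3.14, 3.14, 3.14, 3.14].

### API

Orientations are given as a unit quaternion [x, y, z, w].
In Python, from rig import robot, camera, camera_info gives the robot as it stands.
- The arm moves only by the shell command python3 -m inch 'ROWS' [FORCE]. ROWS is JSON, a list that holds one entry, the list of rows, each a list of 5 numbers: the shift along the tool's x, y, z in cm, then the turn about the tool's x in rad, then the opening, from 0 (shut) to 1 (fully open). A call has 1 to 8 rows; each row shifts and turns the pose as measured when the row begins, along the tool's axes as they then stand; what a row does not reach is not made up. A row lasts 1/12 s, in which the tool goes at most 41.7 mm and 7.16 degrees, less where a joint would pass 70% of its speed; a pose out of reach is approached as far as the arm can. A call with a gripper value outside its range is refused whole. The fingers move at their own pace and stop on an object; FORCE is the grip in N (left out, the last holds). Time passes only in rows, so rows that do not move let the fingers close. It gives the time, the measured TCP pose, the force and the opening at its end, in the units of the state.
- robot.get_obs(): the state, without advancing time (a new reading comes with each control period).
- camera(name): name is "scene" or "top" or "wrist"; returns the picture (420x560x3 uint8, red, green, blue); there is no depth.
- camera_info(name): a dict with "camera_matrix" (3x3 intrinsics, pixels), "rvec" (rotation vector, rad) and "tvec" (3), from world to camera coordinates, as OpenCV has them. Camera axes: x right, y down, z forward; pixel columns grow to the right and rows downward; lengths in m; the calibration is good to about 2 mm. A picture is of the moment at which its call begins: read the wrist's pose just before it. camera_info takes no time and is no camera call; for the wrist camera it gives the pose at the moment of the call.
- robot.hand_in(): hands the job in, once; it reports no verdict.
The state is a dict: "time": time; "q": joint angles; "joint_velocities": joint speeds; "joint_torque": joint torques, N m; "position": TCP position; "tool_rot": TCP orientation; "ft_force": force on the tool from outside, world axes, zero at the start; "moment": the same for the moment, N m; "grip_width": finger opening in m.
Only numpy, scipy, OpenCV 4.12 (cv2) and the standard library are available. Lean on these libraries where they do the work, as an engineer would, in place of code of your own. Each camera call takes 0.05 s, during which the arm holds its last target. There are 200 camera calls.

### The job

The shaker is being made ready for unloading: take the lock pin with the round red knob out of its parking socket, put it down through the brass bush in the shaker's tray and, pressing it only lightly, slide the tray along until the pin's tip finds the hidden hole in the keeper underneath and drops in. Press the pin gently home until its collar sits on the bush, then let go; do not force or jam the pin, and leave the blue T-key in its socket and the beaker and bottle beside the shaker where they are.

Things in the scene. Friction and masses are not known exactly. Their poses are not given: they have to be found in the camera images.
- shaker: Reciprocating bench shaker, white and grey, fixed to the bench, 320 (x) x 360 (y) mm. Origin under the middle of its base at bench height; x from its front ledge to its back, y along the tray's travel, z up. A flat ledge (x -160 to -90 mm, top at z 85 mm) runs along its front with a parking socket at each end; behind it the tray slides along y over the deck.
- socket_left (a point): Mouth centre of the parking socket at shaker x -125, y +100 mm, in the ledge's top (z 85 mm): hole of 11.5 mm diameter, 52 mm deep. One socket holds the red-knobbed lock pin and the other the blue T-key; which is which varies.
- socket_right (a point): Mouth centre of the other parking socket, at shaker x -125, y -100 mm; same hole.
- search_mid (a point): Fixed point of the shaker at x -50, y 0, z 85 mm: on the top of the keeper, a fixed flat steel bar out of sight 10 mm below the tray, 24 mm below the bush's top. Its one hole (11.5 mm diameter, 28 mm deep, not bevelled) is on this line along y, under the bush at some tray value between -12 and +26 mm: the keeper is adjustable, so where differs each time and cannot be measured.
- tray (a joint): Position of the aluminium tray along the shaker's y, in m; 0 at mid-stroke, end stops at -0.030 and +0.030. Starts between -0.030 and -0.018, stays where it is left, takes about 2 N to slide. Tray 270 mm along y, top at z 101 mm; carries two rows of clamped 100 mm tall bottles, the nearest wall 77 mm behind the bush's centre. Nothing else stands on it.
- bush_top (a point): Centre of the mouth of the bush: square brass block 40 x 40 mm at the middle of the tray's front edge (shaker x -50 mm), moving with the tray; top 109 mm above the bench, 8 mm above the tray. Axes as the shaker's, z up. Its hole, 11.5 mm diameter, runs 14 mm down through the tray. A spring ball in its front wall grips the shank (about 3 N sideways, 1 to 5 N drag), so the pin must be pushed down.
- pin: Lock pin, 95 mm long, about 120 g. Origin at the middle of its tip, z towards the knob. Steel shank 10 mm diameter, 48 mm long, tip bevelled 1.2 mm over the last 2 mm; collar 28 mm diameter, 5 mm thick; round red knob 24 mm diameter, 42 mm tall. Starts upright in a socket, collar on the ledge. With its tip on the keeper the collar is 24 mm above the bush; home, collar on bush, the tip is 24 mm in the hole.
- pin_collar (a point): On the pin's axis at the underside of the collar, 48 mm above the tip.
- pin_grip (a point): On the pin's axis in the knob, 80 mm above the tip and 32 mm above the collar's underside: a good height to grip from above.
- key: T-key with a blue T bar 80 mm long (within 0.4 rad of the shaker's x), 100 g, same shank as the pin, standing in the other socket, top 131 mm above the bench. Origin at its tip, z up. To be left there.
- beaker: Glass beaker, 72 mm diameter, 95 mm tall, on the bench to the left (+y) of the shaker; origin under its base. To be left alone.
- bottle: White sample bottle with orange cap, 60 mm diameter, 130 mm tall, on the bench to the right (-y) of the shaker; origin under its base. To be left alone.
Things that resemble listed ones, but are neither listed nor needed, are in the scene too. There is more than one size of the pin; the one meant has the size given above.

How it is judged:
On the way, in this order (a step that is already met when the one before it is completed fails the run):
1. the pin's tip is down through the bush in the tray (z of pin in the frame of bush_top below -0.01 m and horizontal distance between pin and bush_top below 0.004 m), for 0.05 s.
2. the pin has dropped into the keeper's hole and is home, collar on the bush (z of pin_collar in the frame of bush_top below 0.003 m and horizontal distance between pin_collar and bush_top below 0.004 m), for 0.1 s.
At the end, for the whole second after the job is handed in: The pin stands upright (within 0.08 rad), released and at rest in the bush, its collar within 3 mm of the top of the bush and its axis within 4 mm of the bush's, so its tip is in the keeper; the T-key is within 8 mm and the beaker and bottle within 15 mm of where they were (all of step 2 and horizontal distance between pin and bush_top below 0.004 m and angle between pin's own z axis and vertical below 0.08 rad and linear speed of pin below 0.01 m/s and distance of key from where it was at the start of the episode below 0.008 m and distance of each of beaker, bottle from where it was at the start of the episode below 0.015 m); the robot touches nothing.
It fails at once if the pin is forced: it presses on the shaker, its tray, sockets or keeper with more than 60 N (contact force between pin and shaker above 60 N).
It fails at once if the T-key is lifted or shifted out of its socket by more than 20 mm (distance of key from where it was at the start of the episode above 0.02 m).
It fails at once if the beaker is shifted by more than 30 mm (distance of beaker from where it was at the start of the episode above 0.03 m).
It fails at once if the bottle is shifted by more than 30 mm (distance of bottle from where it was at the start of the episode above 0.03 m).
It also fails if it takes over 54 s, if anything falls off the work surface, if the arm or the gripper's body presses on something with over 40 N, if the wrist force passes 120 N, or if a joint passes its speed limit or range.

## Working session

There is one attempt and no reset: what is moved stays moved. The work goes in short steps, Python scripts to look and compute and a shell command to move; the robot and the scene stay as the last step left them, time stands still between calls to the robot, and variables do not carry over. Pictures are saved under pics/ and viewed, about 8 in all and at most 12, crops included, and the job is handed in when it is done.

```bash
mkdir -p pics && ls
python3 - <<'E'
from rig import robot,camera,camera_info
import cv2
o=robot.get_obs();print({k:(v if not hasattr(v,'round') else v.round(4) if hasattr(v,'shape') else v) for k,v in o.items()})
for n in("scene","top"):
    cv2.imwrite(f"pics/{n}0.png",cv2.resize(camera(n)[:,:,::-1],(800,600),interpolation=cv2.INTER_CUBIC)); print(n,camera_info(n))
E
```

```text
pics
{'time': 0.0, 'q': array([-1.3395,  0.5284,  1.4339,  0.    ,  1.1814, -0.1785]), 'joint_velocities': array([ 0.    ,  0.0003, -0.0005, -0.0011,  0.0015, -0.0005]), 'joint_torque': array([ 1.00000e-04, -4.40040e+01, -1.76591e+01,  6.32000e-02,
        5.81000e-02, -2.00000e-04]), 'position': array([ 0.2489, -0.5725,  0.2326]), 'tool_rot': array([-0.6923, -0.1446,  0.6923, -0.1431]), 'ft_force': array([-1.1051,  0.0344,  0.3506]), 'moment': array([-0.0432,  0.0108, -0.0493]), 'grip_width': 0.08698870191523589}
scene {'camera_matrix': array([[461.08228086,   0.        , 272.79595918],
       [  0.        , 461.08228086, 216.10144774],
       [  0.        ,   0.        ,   1.        ]]), 'rvec': array([ 2.23197683,  0.1400413 , -0.0761077 ]), 'tvec': array([-0.5610627 ,  0.05557766,  1.22471043])}
top {'camera_matrix': array([[433.39676586,   0.        , 274.04998816],
       [  0.        , 433.39676586, 210.97498392],
       [  0.        ,   0.        ,   1.        ]]), 'rvec': array([ 2.11197633, -2.11910866,  0.20324601]), 'tvec': array([0.04279654, 0.57413139, 1.00883919])}
```

View pics/top0.png

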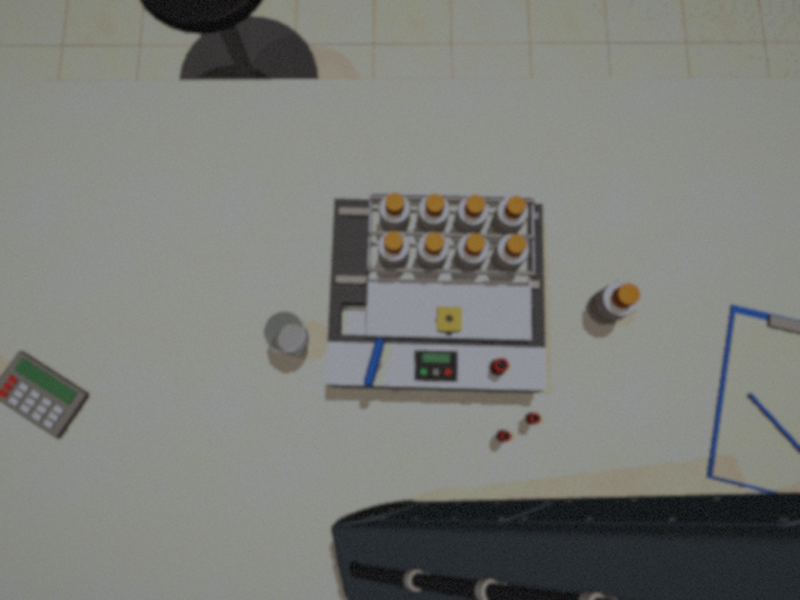

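View pics/scene0.png

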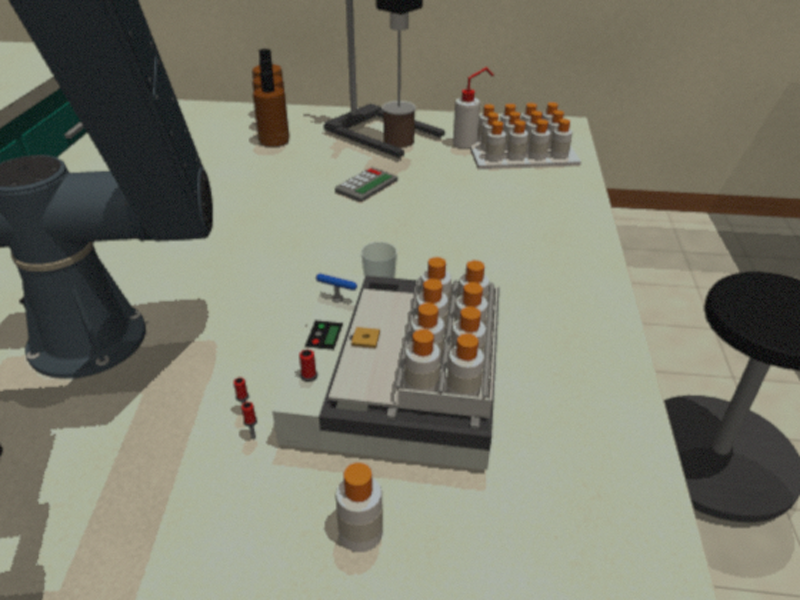

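```bash
cat > h.py <<'E'
from rig import robot,camera,camera_info
import cv2,numpy as np
from scipy.spatial.transform import Rotation as R
def bp(info,u,v,z):
    K=info["camera_matrix"];M=cv2.Rodrigues(np.array(info["rvec"]))[0];t=np.array(info["tvec"])
    d=M.T@np.linalg.inv(K)@[u,v,1];c=-M.T@t
    return c+d*(z-c[2])/d[2]
def proj(info,P):
    return cv2.projectPoints(np.array(P,float).reshape(-1,1,3),np.array(info["rvec"]),np.array(info["tvec"]),info["camera_matrix"],None)[0][:,0]
E
python3 - <<'E'
from h import *
s=.7
i=camera_info("top")
for n,u,v,z in [("FL",326,386,.085),("FR",545,390,.085),("BLledge",329,342,.085),("BRledge",546,347,.085),("bush",449,318.5,.109),("knobtop",499.5,365,.132),("key",374,362,.131),("trayFL",367,336,.101),("trayFR",531,340,.101),("beaker",285,335,0.0)]:
    print(n,bp(i,u*s,v*s,z).round(4))
j=camera_info("scene")
for n,u,v,z in [("knobtop",306,353,.132),("bush",366,337,.109),("FR",278,415,.085),("fRonbase",275,445,.0)]:
    print("scene",n,bp(j,u*s,v*s,z).round(4))
print(R.from_quat(robot.get_obs()["tool_rot"]).as_matrix().round(3))
E
```

```text
FL [0.4283 0.148  0.085 ]
FR [ 0.4208 -0.2085  0.085 ]
BLledge [0.5006 0.1443 0.085 ]
BRledge [ 0.491  -0.2137  0.085 ]
bush [ 0.5351 -0.0528  0.109 ]
knobtop [ 0.4572 -0.1281  0.132 ]
key [0.4626 0.0682 0.131 ]
trayFL [0.5081 0.0807 0.101 ]
trayFR [ 0.5006 -0.186   0.101 ]
beaker [0.5248 0.2327 0.    ]
scene knobtop [ 0.4564 -0.1325  0.132 ]
scene bush [ 0.5355 -0.0585  0.109 ]
scene FR [ 0.4307 -0.2185  0.085 ]
scene fRonbase [ 0.4126 -0.2046  0.    ]
[[-0.     0.398 -0.917]
 [ 0.002 -0.917 -0.398]
 [-1.    -0.002 -0.   ]]
```

```bash
python3 -m inch '[[[0,0,0,0.11,1],[0,0,0,0.11,1],[0,0,0,0.11,1],[0,0,0,0.105,1],[0,-3.6,-1.6,0,1],[0,-3.6,-1.6,0,1],[0,-3.6,-1.6,0,1],[0,-3.6,-1.6,0,1]]]' && python3 -m inch '[[[0,-3.6,-1.6,0,1],[0,-3.6,-1.6,0,1],[0,-3.6,-1.6,0,1],[0,-3.6,-1.6,0,1],[0,-3.6,-1.6,0,1],[0,-3.6,-1.6,0,1],[0,-2,-1,0,1],[0,0,0,0,1]]]'
cat > st.py <<'E'
from h import *
import sys
o=robot.get_obs();M=R.from_quat(o["tool_rot"]).as_matrix();p=o["position"]
print("t",round(o["time"],2),"p",p.round(4),"F",o["ft_force"].round(1),"w",round(o["grip_width"],4),"yaw",np.arctan2(M[1,1],M[0,1]).round(4),"x",M[:,0].round(3))
if len(sys.argv)>3: print("tool cm",(M.T@(np.array(sys.argv[1:4],float)-p)*100).round(2))
E
python3 st.py .457 -.130 .2
```

```text
time: 0.77
position: [0.3171, -0.4346, 0.228]
tool_rot: [-0.706, 0.02, 0.708, 0.022]
ft_force: [0.8, 0.5, 1.4]
grip_width: 0.087
time: 1.43
position: [0.4402, -0.1859, 0.2262]
tool_rot: [-0.705, 0.017, 0.709, 0.024]
ft_force: [-0.4, -0.4, 0.3]
grip_width: 0.0868
t 1.43 p [ 0.4402 -0.1859  0.2262] F [-0.4 -0.4  0.3] w 0.0868 yaw -1.6285 x [-0.006  0.01  -1.   ]
tool cm [ 2.66 -5.66 -1.37]
```

```bash
python3 -m inch '[[[0,-3,-0.8,-0.03,1],[0,-2.6,-0.6,0,1],[0,0,0,0,1],[0,0,0,0,1]]]' >/dev/null; python3 st.py .457 -.130 .2
python3 - <<'E'
from h import *
i=camera_info("wrist");im=camera("wrist")
cv2.imwrite("pics/w1.png",cv2.resize(im[:,:,::-1],(800,600),interpolation=cv2.INTER_CUBIC))
np.save("w1.npy",np.concatenate([np.ravel(i["camera_matrix"]),i["rvec"],i["tvec"]]))
print((proj(i,[[.457,-.130,.132],[.463,.068,.131],[.5355,-.055,.109]])/.7).round())
E
```

```text
t 1.77 p [ 0.4569 -0.1296  0.2258] F [-0.3 -0.3 -0.1] w 0.0871 yaw -1.5941 x [-0.008  0.008 -1.   ]
tool cm [ 2.58  0.06 -0.03]
[[400. 310.]
 [ 47. 306.]
 [262. 165.]]
```

View pics/w1.png

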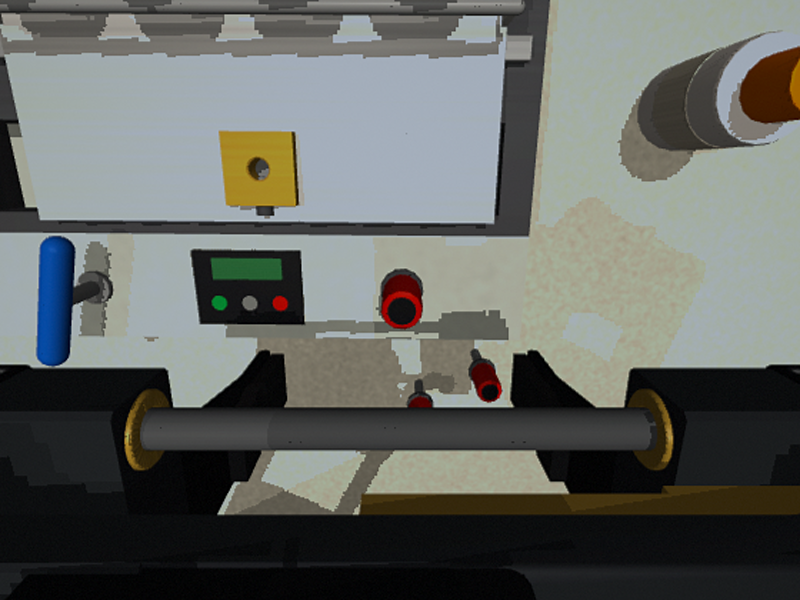

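The knob's top is at (401,311), the bush hole at (259,169), the key at (55,300), and two smaller look-alike pins lie on the bench. All of this is within a few pixels of the prediction.

Run:
```python
from h import *
i=camera_info("wrist")
for n,u,v,z in [("knob",401.5,311,.132),("bush",259,168.5,.109),("bushFL",225,207,.109),("bushFR",298,207,.109),("bushBL",220,131,.109),("bushBR",296,131,.109)]:print(n,bp(i,u*.7,v*.7,z).round(4))
```

```text
knob [ 0.4559 -0.1308  0.132 ]
bush [ 0.5337 -0.0531  0.109 ]
bushFL [ 0.5131 -0.0312  0.109 ]
bushFR [ 0.5121 -0.073   0.109 ]
bushBL [ 0.5538 -0.034   0.109 ]
bushBR [ 0.5527 -0.0755  0.109 ]
```

```bash
python3 -m inch '[[[2.5,0.1,0,0,1],[2.5,0.1,0,0,1],[2.5,0,0,0,1],[2.2,0,0,0,1],[1.2,0,0,0,1],[0,0,0,0,1],[0,0,0,0,1]]]' >/dev/null; python3 st.py .456 -.1307 .109
```

```text
t 2.4 p [ 0.4573 -0.1439  0.114 ] F [ 0.3  0.1 -0.2] w 0.0872 yaw -1.606 x [-0.001  0.001 -1.   ]
tool cm [ 0.5  -1.31  0.18]
```

```bash
python3 -m inch '[[[0.4,-1.3,0.2,0.01,1],[0,0,0,0,1],[0,0,0,0,1]]]' >/dev/null; python3 st.py .456 -.1307 .109
```

```text
t 2.65 p [ 0.457  -0.1348  0.1116] F [ 0.5 -0.1 -0.7] w 0.0869 yaw -1.6199 x [ 0.002 -0.002 -1.   ]
tool cm [ 0.26 -0.4   0.12]
```

```bash
python3 -m inch '[[[0.2,-0.4,0.1,-0.025,1],[0,0,0,0,1],[0,0,0,0,1]]]' >/dev/null; python3 st.py .456 -.1307 .109
```

```text
t 2.9 p [ 0.4578 -0.1327  0.1117] F [-0.5 -0.3  0.2] w 0.0874 yaw -1.5925 x [ 0.007 -0.005 -1.   ]
tool cm [ 0.27 -0.2   0.19]
```

```bash
python3 -m inch '[[[0.3,-0.25,0.2,0,1],[0,0,0,0,1],[0,0,0,0,1]]]' >/dev/null; python3 st.py .456 -.1307 .109;  python3 -m inch '[[[0,0,0,0,0.4],[0,0,0,0,0.3],[0,0,0,0,0.2],[0,0,0,0,0.2],[0,0,0,0,0.2],[0,0,0,0,0.2],[0,0,0,0,0.2],[0,0,0,0,0.2]]]' 20 >/dev/null; python3 st.py .456 -.1307 .109
```

```text
t 3.15 p [ 0.4565 -0.1307  0.1093] F [-0.2 -1.1  0.1] w 0.0867 yaw -1.5921 x [ 0.009 -0.006 -1.   ]
tool cm [0.03 0.01 0.05]
t 3.82 p [ 0.4565 -0.1306  0.1092] F [-0.6 -0.6 -0.7] w 0.0414 yaw -1.5918 x [ 0.009 -0.006 -1.   ]
tool cm [0.02 0.01 0.05]
```

```bash
python3 -m inch '[[[0,0,0,0,0.1],[0,0,0,0,0.1],[0,0,0,0,0.1],[0,0,0,0,0.1],[0,0,0,0,0.1],[0,0,0,0,0.1],[0,0,0,0,0.1],[0,0,0,0,0.1]]]' 20 >/dev/null; python3 st.py .456 -.1307 .109
```

```text
t 4.48 p [ 0.4565 -0.1306  0.1092] F [ 0.2 -0.3  0. ] w 0.0238 yaw -1.5918 x [ 0.009 -0.006 -1.   ]
tool cm [0.02 0.01 0.05]
```

```bash
python3 -m inch '[[[-0.8,0,0,0,0.1],[-0.8,0,0,0,0.1],[-0.8,0,0,0,0.1],[-0.8,0,0,0,0.1]]]' >/dev/null; python3 st.py .4565 -.1306 .16
```

```text
t 4.82 p [ 0.4558 -0.1303  0.1424] F [-0.1  0.2 -1.6] w 0.0234 yaw -1.592 x [ 0.007 -0.005 -1.   ]
tool cm [-1.76  0.04 -0.08]
```

```bash
python3 -m inch '[[[-1,0.05,-0.08,0,0.1],[-1,0,0,0,0.1],[-1,0,0,0,0.1],[-1,0,0,0,0.1],[-1.6,0,0,0,0.1],[0,0,0,0,0.1],[0,0,0,0,0.1]]]' >/dev/null; python3 st.py .534 -.0531 .2
```

```text
t 5.4 p [ 0.4554 -0.1298  0.2079] F [-0.9 -0.6 -0.7] w 0.0233 yaw -1.5916 x [ 0.011 -0.007 -1.   ]
tool cm [ 0.82 -7.84 -7.69]
```

```bash
python3 -m inch '[[[0,-2,-2,0,0.1],[0,-2,-2,0,0.1],[0,-2,-2,0,0.1],[0,-1.5,-1.4,0,0.1],[0,0,0,0,0.1],[0,0,0,0,0.1]]]' >/dev/null; python3 st.py .534 -.0531 .2
```

```text
t 5.9 p [ 0.5307 -0.0535  0.2057] F [ 0.   0.4 -1.3] w 0.0234 yaw -1.5951 x [ 0.006 -0.006 -1.   ]
tool cm [ 0.57 -0.05 -0.32]
```

```bash
python3 -m inch '[[[0.5,-0.05,-0.33,0,0.1],[0,0,0,0,0.1],[0,0,0,0,0.1]]]' >/dev/null; python3 st.py .534 -.0531 .19
python3 - <<'E'
from h import *
i=camera_info("wrist");im=camera("wrist");im2=camera("scene")
c=lambda a:cv2.resize(a[:,:,::-1],None,fx=3,fy=3,interpolation=cv2.INTER_CUBIC)
a=c(im[120:300,180:380]);cv2.imwrite("pics/w2.png",a)
j=camera_info("scene");p=robot.get_obs()["position"]
np.savez("c.npz",**{})
u=proj(j,[[.534,-.0531,.12]])[0].astype(int);print("crop origin",u-[60,75])
b=c(im2[u[1]-75:u[1]+45,u[0]-60:u[0]+60]);cv2.imwrite("pics/s2.png",b)
print(((proj(i,[[.534,-.0531,.109],[p[0],p[1],p[2]-.072]])-[180,120])*3).round())
E
```

```text
t 6.15 p [ 0.5315 -0.0537  0.1987] F [ 0.  -0.1 -1.3] w 0.0238 yaw -1.5956 x [ 0.001 -0.005 -1.   ]
tool cm [ 0.87 -0.07 -0.25]
crop origin [195 155]
[[292. 289.]
 [295. 320.]]
```

View pics/w2.png

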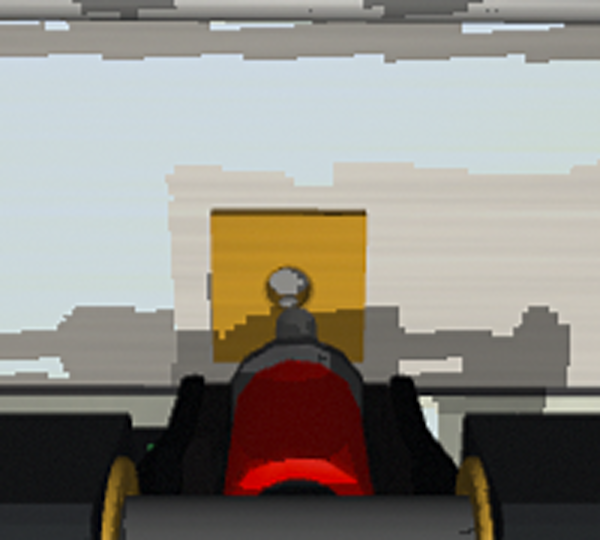

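View pics/s2.png

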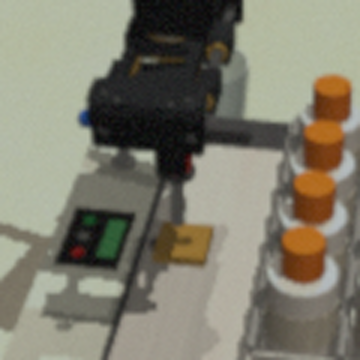

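Hole centre is at (288,288) and the shank tip at about (295,320), which matches the predicted tip. The bush is about 1 mm further +y than I assumed.

```bash
python3 -m inch '[[[0.5,-0.15,-0.28,0,0.1],[0,0,0,0,0.1],[0,0,0,0,0.1]]]' >/dev/null; python3 st.py .534 -.0521 .184
```

```text
t 6.5 p [ 0.534  -0.0536  0.1936] F [ 0.3 -0.2 -1.8] w 0.0238 yaw -1.5984 x [ 0.001 -0.006 -1.   ]
tool cm [ 0.96 -0.16  0.  ]
```

```bash
python3 -m inch '[[[0.5,-0.2,0,0,0.1],[0,0,0,0,0.1],[0,0,0,0,0.1]]]' >/dev/null; python3 st.py .534 -.0521 .184
```

```text
t 6.75 p [ 0.534  -0.0518  0.1882] F [ 0.2  0.3 -0.3] w 0.0236 yaw -1.599 x [ 0.001 -0.006 -1.   ]
tool cm [0.42 0.03 0.  ]
```

```bash
python3 -m inch '[[[0.3,0,0,0,0.1],[0,0,0,0,0.1]]]' >/dev/null; python3 st.py .534 -.0521 .184
python3 - <<'E'
from h import *
i=camera_info("wrist");im=camera("wrist");p=robot.get_obs()["position"]
cv2.imwrite("pics/w3.png",cv2.resize(im[170:270,230:330,::-1],None,fx=6,fy=6,interpolation=cv2.INTER_CUBIC))
print(((proj(i,[[.534,-.0521,.109],[p[0],p[1],p[2]-.072],[p[0],p[1]-.005,p[2]-.072]])-[230,170])*6).round())
E
```

```text
t 6.92 p [ 0.534  -0.0517  0.1849] F [-1.1  0.2 -1.7] w 0.0232 yaw -1.5987 x [ 0.001 -0.006 -1.   ]
tool cm [ 0.09  0.04 -0.01]
[[292. 330.]
 [289. 340.]
 [330. 339.]]
```

View pics/w3.png

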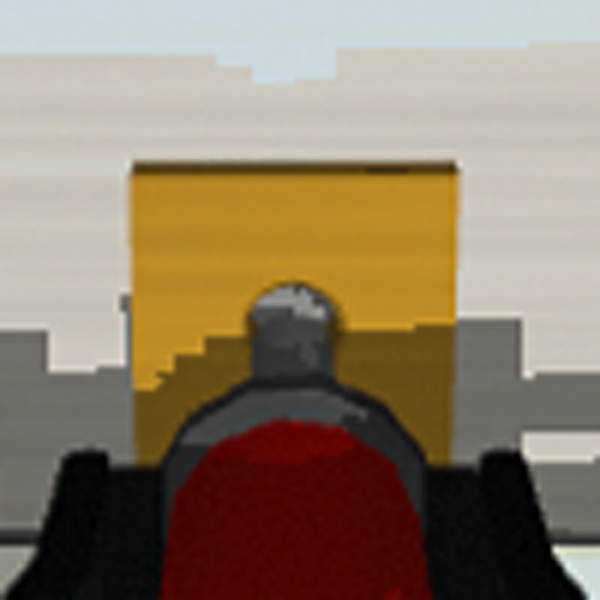

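Tip is centred on the hole to within about 0.5 mm (shank centre 293, hole centre 294), so I'm inserting.

```bash
python3 -m inch '[[[0.4,0,0,0,0.1],[0.4,0,0,0,0.1],[0.3,0,0,0,0.1],[0,0,0,0,0.1]]]' >/dev/null; python3 st.py .534 -.0521 .163
```

```text
t 7.3 p [ 0.5346 -0.0518  0.1734] F [ 0.1  0.3 -1.7] w 0.0233 yaw -1.5986 x [ 0.003 -0.006 -1.   ]
tool cm [1.04 0.02 0.07]
```

```bash
python3 -m inch '[[[0.4,0,-0,0,0.1],[0.4,0,0,0,0.1],[0.3,0,0,0,0.1],[0,0,0,0,0.1]]]' >/dev/null; python3 st.py .534 -.0521 .157
```

```text
t 7.63 p [ 0.5348 -0.052   0.1615] F [ 0.5  0.3 -1.2] w 0.0238 yaw -1.5985 x [ 0.003 -0.006 -1.   ]
tool cm [0.45 0.01 0.08]
```

```bash
python3 -m inch '[[[0.3,0,0,0,0.1],[0.2,0,0,0,0.1],[0,0,0,0,0.1]]]' >/dev/null; python3 st.py .534 -.0521 .157; python3 -m inch '[[[0.2,0,0,0,0.1],[0,0,0,0,0.1]]]' >/dev/null; python3 st.py .534 -.0521 .157
```

```text
t 7.88 p [ 0.5353 -0.0521  0.1571] F [-2.1  0.3  1.4] w 0.0235 yaw -1.5986 x [ 0.004 -0.006 -1.   ]
tool cm [0.01 0.   0.13]
t 8.05 p [ 0.5355 -0.0521  0.1573] F [-0.8 -1.  -3.6] w 0.0239 yaw -1.5985 x [ 0.005 -0.007 -1.   ]
tool cm [0.03 0.01 0.15]
```

```bash
python3 -m inch '[[[0.1,-0.3,0.1,0,0.1],[0.1,-0.3,0,0,0.1],[0.1,-0.3,0,0,0.1],[0.15,-0.2,0,0,0.1]]]' >/dev/null; python3 st.py .534 -.0521 .157
```

```text
t 8.38 p [ 0.5368 -0.0479  0.1567] F [-5.1 -3.8 14.6] w 0.0236 yaw -1.592 x [ 0.011 -0.023 -1.   ]
tool cm [-0.03  0.42  0.27]
```

```bash
python3 -m inch '[[[0.0,-0.3,0.15,0,0.1],[0.03,-0.3,0.1,0,0.1],[0.03,-0.3,0,0,0.1],[0.03,-0.3,0,0,0.1]]]' >/dev/null; python3 st.py .534 -.0421 .157
```

```text
t 8.72 p [ 0.5363 -0.0393  0.1568] F [-2.1 -4.8  6. ] w 0.0235 yaw -1.5898 x [ 0.016 -0.032 -0.999]
tool cm [-0.01  0.29  0.23]
```

```bash
python3 -m inch '[[[-0.03,-0.3,0.1,0,0.1],[0.0,-0.3,0.1,0,0.1]]]' | grep ft; python3 st.py .536 -.0393 .157;python3 -m inch '[[[0.0,-0.3,0.0,0,0.1],[0.0,-0.3,0,0,0.1]]]' |grep ft; python3 st.py .534 -.0393 .157
```

```text
ft_force: [1.4, -3.6, 2.9]
t 8.88 p [ 0.5354 -0.0334  0.1569] F [ 1.4 -3.6  2.9] w 0.0234 yaw -1.5897 x [ 0.018 -0.033 -0.999]
tool cm [ 0.01  0.59 -0.07]
ft_force: [-1.6, -3.6, 4.6]
t 9.05 p [ 0.5361 -0.0271  0.1569] F [-1.6 -3.6  4.6] w 0.0238 yaw -1.5891 x [ 0.019 -0.035 -0.999]
tool cm [0.03 1.22 0.19]
```

```bash
python3 -m inch '[[[0.03,-0.25,0.1,0,0.1],[0.03,-0.25,0.05,0,0.1],[0.02,-0.25,0.0,0,0.1]]]' | grep ft; python3 st.py .536 -.0271 .157;python3 -m inch '[[[0.02,-0.25,0.1,0,0.1],[0.02,-0.25,0.05,0,0.1],[0.02,-0.25,0,0,0.1]]]' |grep ft; python3 st.py .535 -.0271 .157
```

```text
ft_force: [-1.4, -4.8, 4.2]
t 9.3 p [ 0.5362 -0.0196  0.1569] F [-1.4 -4.8  4.2] w 0.023 yaw -1.5879 x [ 0.023 -0.037 -0.999]
tool cm [0.01 0.75 0.  ]
ft_force: [-0.4, -4.4, 5.7]
t 9.55 p [ 0.536  -0.0119  0.1568] F [-0.4 -4.4  5.7] w 0.0237 yaw -1.5875 x [ 0.026 -0.038 -0.999]
tool cm [0.03 1.52 0.08]
```

```bash
python3 -m inch '[[[0.03,-0.2,0.1,0,0.1],[0.03,-0.2,0.05,0,0.1],[0.03,-0.2,0.0,0,0.1]]]' | grep ft; python3 st.py .536 -.0119 .157;python3 -m inch '[[[0.03,-0.2,0.05,0,0.1],[0.03,-0.2,0.05,0,0.1],[0.03,-0.2,0,0,0.1]]]' |grep ft; python3 st.py .535 -.0119 .157
```

```text
ft_force: [0.8, -2.0, 0.9]
t 9.8 p [ 0.5357 -0.005   0.1561] F [ 0.8 -2.   0.9] w 0.0236 yaw -1.588 x [ 0.029 -0.038 -0.999]
tool cm [-0.06  0.69 -0.04]
ft_force: [-0.9, -9.2, 6.7]
t 10.05 p [ 0.5359 -0.0008  0.1553] F [-0.9 -9.2  6.7] w 0.0235 yaw -1.5844 x [ 0.032 -0.044 -0.999]
tool cm [-0.12  1.12  0.07]
```

Height fell to 0.1553 and the side force jumped to 9 N, so the tip has caught in the hole. I'll ease back sideways and press gently.

```bash
python3 -m inch '[[[0.1,0.15,0,0,0.1],[0.15,0.0,0,0,0.1],[0.15,0,0,0,0.1]]]' | grep ft; python3 st.py .536 -.0008 .133
```

```text
ft_force: [-0.7, -3.9, 5.7]
t 10.3 p [ 0.5359 -0.0026  0.1524] F [-0.7 -3.9  5.7] w 0.0233 yaw -1.5832 x [ 0.032 -0.046 -0.998]
tool cm [ 1.93 -0.27  0.06]
```

```bash
python3 -m inch '[[[0.15,0.1,0,0,0.1],[0.15,0.0,0,0,0.1],[0.15,0,0,0,0.1]]]' | grep ft; python3 st.py .536 -.0008 .133;  python3 -m inch '[[[0.15,0.1,0,0,0.1],[0.15,0.0,0,0,0.1],[0.15,0,0,0,0.1]]]' | grep ft; python3 st.py .536 -.0008 .133
```

```text
ft_force: [-1.0, -4.2, 3.5]
t 10.55 p [ 0.5357 -0.0031  0.1478] F [-1.  -4.2  3.5] w 0.0233 yaw -1.5831 x [ 0.031 -0.046 -0.998]
tool cm [ 1.47 -0.3   0.02]
ft_force: [0.1, -3.7, 4.0]
t 10.8 p [ 0.5357 -0.0036  0.1426] F [ 0.1 -3.7  4. ] w 0.0233 yaw -1.5834 x [ 0.031 -0.044 -0.999]
tool cm [ 0.95 -0.33  0.01]
```

```bash
python3 -m inch '[[[0.15,0.1,0,0,0.1],[0.15,0.05,0,0,0.1],[0.15,0,0,0,0.1]]]' | grep ft; python3 st.py .536 -.0008 .133;  python3 -m inch '[[[0.15,0.1,0,0,0.1],[0.1,0.05,0,0,0.1],[0.1,0,0,0,0.1]]]' | grep ft; python3 st.py .536 -.0008 .133
```

```text
ft_force: [0.9, -2.9, 2.9]
t 11.05 p [ 0.5356 -0.0043  0.1372] F [ 0.9 -2.9  2.9] w 0.0233 yaw -1.5846 x [ 0.03  -0.042 -0.999]
tool cm [ 0.41 -0.37 -0.02]
ft_force: [-2.1, -2.5, 15.6]
t 11.3 p [ 0.5357 -0.005   0.1333] F [-2.1 -2.5 15.6] w 0.0234 yaw -1.5858 x [ 0.03  -0.04  -0.999]
tool cm [ 0.01 -0.42 -0.02]
```

```bash
python3 -m inch '[[[0.1,0.05,0,0,0.1],[0.05,0,0,0,0.1]]]' | grep ft; python3 st.py; python3 -m inch '[[[0,0,0,0,0.35],[0,0,0,0,0.6],[0,0,0,0,0.8],[0,0,0,0,0.8],[0,0,0,0,0.8],[0,0,0,0,0.8],[0,0,0,0,0.8],[0,0,0,0,0.8]]]' >/dev/null; python3 st.py
```

```text
ft_force: [-0.2, -0.4, 4.9]
t 11.47 p [ 0.5357 -0.0052  0.1333] F [-0.2 -0.4  4.9] w 0.0238 yaw -1.5859 x [ 0.03  -0.039 -0.999]
t 12.13 p [ 0.5304 -0.0031  0.1301] F [ 0.1  0.  -0.7] w 0.066 yaw -1.5865 x [ 0.018 -0.035 -0.999]
```

```bash
python3 -m inch '[[[-1,0,0,0,0.8],[-2,0,0,0,0.8],[-2.5,0,0,0,0.8],[-2.5,0,0,0,0.8],[-2,0,0,0,0.8],[0,0,0,0,0.8],[0,0,0,0,0.8]]]' >/dev/null; python3 st.py
python3 - <<'E'
from h import *
i=camera_info("wrist");im=camera("wrist");im2=camera("scene")
cv2.imwrite("pics/w4.png",cv2.resize(im[:,:,::-1],(800,600),interpolation=cv2.INTER_CUBIC))
j=camera_info("scene");u=proj(j,[[.534,-.004,.12]])[0].astype(int);print("crop origin",u-[60,60])
cv2.imwrite("pics/s4.png",cv2.resize(im2[u[1]-60:u[1]+60,u[0]-60:u[0]+60,::-1],None,fx=5,fy=5,interpolation=cv2.INTER_CUBIC))
E
```

```text
t 12.72 p [0.5277 0.0008 0.2366] F [-1.   0.7 -1.1] w 0.0697 yaw -1.5867 x [ 0.016 -0.034 -0.999]
crop origin [199 157]
```

View pics/w4.png

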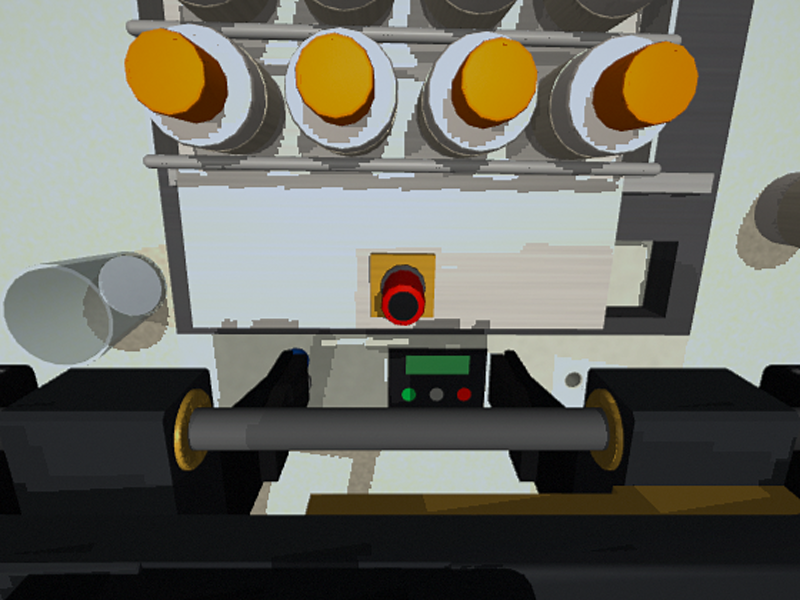

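View pics/s4.png

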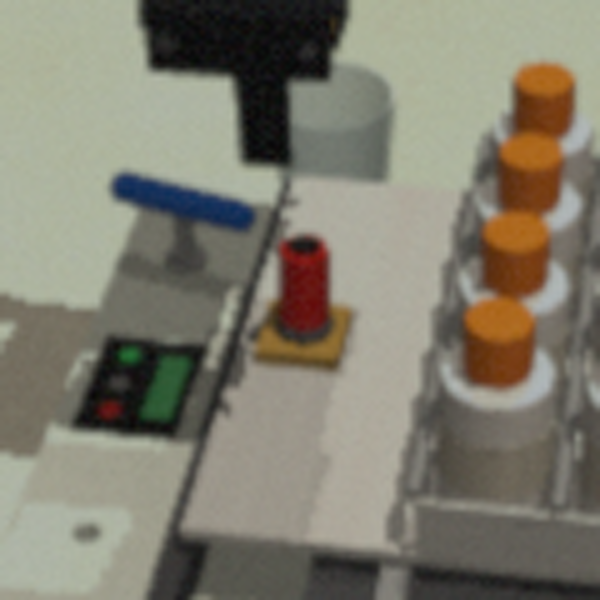

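Both views show the pin upright with its collar on the bush: knob top at (403,305) in the wrist view and (303,245) in the scene crop. The key and beaker look undisturbed. I'll check the seated height numerically, then hand in.

Run:
```python
from h import *
i=camera_info("wrist");j=camera_info("scene")
for z in(.150,.156,.162):print(z,bp(i,403*.7,305*.7,z).round(4),bp(j,199+303/5,157+245/5,z).round(4))
print("bush",bp(i,402*.7,286*.7,.109).round(4))
b=bp(camera_info("top"),285*.7,335*.7,0)
print(robot.hand_in())
```

```text
0.15 [ 0.5346 -0.0048  0.15  ] [0.5353 0.0014 0.15  ]
0.156 [ 0.5363 -0.0045  0.156 ] [ 0.5366 -0.0065  0.156 ]
0.162 [ 0.538  -0.0043  0.162 ] [ 0.538  -0.0144  0.162 ]
bush [ 0.5351 -0.0059  0.109 ]
the job is handed in; nothing more can be done
None
```

I moved the lock pin from the right-hand socket into the brass bush and slid the tray about 47 mm until the tip caught the keeper's hole. I then pressed the pin home, let go and raised the gripper clear. The job was handed in after about 13 s of robot time; no verdict was reported.

**Seating:** the last pictures show the pin upright with its collar on the bush. The two cameras agree best on the knob top near z 0.156 m, which is the seated height. The knob and bush axes read within about 2 mm of each other, close to what the measurement can resolve.

**Forces:** the highest I read at the wrist were about 16 N while pressing and about 9 N sideways when the tip caught. These are spot readings at the end of each move, so a brief peak in between could have been missed.

**Other objects:** the blue T-key and the beaker look undisturbed. I did not measure the T-key, beaker or bottle again, and only the edge of the bottle was in view.

**What went less well:** the side force while sliding tilted the tool by about 0.04 rad, but the pin still went in smoothly.

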